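# Tip the cigar stub into the lidded ashtray and shut it

### The job

A cold cigar stub lies on the rest of the steel ashtray. With a fingertip, press the ashtray's thumb tab all the way down so that the lid at its other end lifts fully open (it stays open), push the stub along the rest until it drops into the bowl, then push the lid down until it is fully shut. Only press and push, without forcing anything: do not pinch or lift the stub, do not let it fall on the slab, and leave the tumbler, coaster, tea cup and sunglasses case where they stand.

Things in the scene. Friction and masses are not known exactly. Their poses are not given: they have to be found in the camera images.
- ashtray: round stainless steel ashtray, 132 mm across, rim 50 mm high, on a rubber foot that does not slip or tip. Origin: centre of its underside, on the slab (z = 0). Its +y axis points from the centre to the hinge and thumb tab, its -y axis to the cigar rest. Bowl: 63 mm inner radius at the rim, floor at z = 4 mm.
- rest_end (a point): outer end of the cigar rest, middle of its upper face, 113 mm from the ashtray's centre along its -y. The rest is a flat tongue 30 mm wide, level with the rim (z = 50 mm), running from here in to the rim, with side lips 5 mm high (up to z = 55 mm), 26 mm apart inside; no lip at either end.
- tab (a point): thumb tab, a steel plate 30 mm wide from the hinge to 53 mm beyond it, away from the bowl; rigid with the lid, so both rock as one lever. This point: on its upper face, 36 mm from the hinge axis, a good place to press. Lid shut: it slopes up outwards at 0.36 rad. Lid fully open: it slopes down at 0.49 rad, this point about 36 mm above the slab. Pressing takes 5 to 8 N.
- lid (a joint): angle of the lid: 0 = shut on the rim, 0.85 rad = fully open, at its stop. The hinge is stiff: the lid stays at whatever angle it is left. It may start up to 0.1 rad ajar.
- lid_hinge (a point): middle of the hinge axis, 74 mm from the ashtray's centre along the ashtray's +y, 53 mm above the slab; the axis is level, along the ashtray's x.
- lid_middle (a point): centre of the lid's upper face, 74 mm from the hinge axis (about 58 mm above the slab when shut). The lid is a steel disc of 67 mm radius, 3 mm thick at the edge, 7.5 mm in the middle. Open, it leans over the bowl at 0.85 rad to the slab, upper face up and towards the hinge side: pressing straight down on this face, 40 to 65 mm past the hinge axis, shuts it (1 to 5 N).
- lid_far_edge (a point): point of the lid's edge farthest from the hinge (141 mm from it); over the rim next to the cigar rest when shut, about 159 mm above the slab when fully open.
- stub_center (a point): centre of the cigar stub: a brown cylinder 22 mm in diameter and 50 mm long, about 14 g, lying on the cigar rest along the ashtray's y axis, 61 mm above the slab, 98 to 103 mm from the ashtray's centre. It slides along the rest, between the lips, and drops into the bowl when its middle has passed the rim; the shut lid bars its way.
- stub_outer_end (a point): middle of the stub's flat outer end, 25 mm from its centre, facing away from the bowl; overhangs the end of the rest by 10 to 15 mm.
- coaster: bystander: round wooden coaster, 94 mm across, 9 mm thick. Origin: centre of its underside.
- tumbler: bystander: glass tumbler standing on the coaster, 74 mm across the rim, 100 mm high. Origin: centre of its underside.
- teacup: bystander: orange ceramic tea cup with a handle, 86 mm across the rim, 62 mm high. Origin: centre of its underside.
- case: bystander: closed plastic sunglasses case, 160 x 64 x 54 mm, beyond the ashtray. Origin: centre of its underside.
- stub: the same cigar stub; origin on its side, on the rest, midway along it (11 mm below its centre at the start); y axis along the stub, towards the bowl.
Not all that is in view belongs to the job. Leave any green or orange look-alike of the stub alone.

How it is judged:
On the way, in this order (a step that is already met when the one before it is completed fails the run):
1. the thumb tab is pressed down by the fingers until the lid is fully open (at least 0.75 rad) (value of joint lid above 0.75 rad and contact force between the fingers and lid_c0 above 0.3 N), for 0.1 s.
2. the stub lies in the bowl, with the lid still open (horizontal distance between stub_center and ashtray below 0.056 m and height (world z) of stub_center below 0.042 m and value of joint lid above 0.5 rad), for 0.1 s.
At the end, for the whole second after the job is handed in: the lid is shut (within 0.04 rad) and the stub rests inside the bowl, below the rim (its centre within 56 mm of the bowl's axis and under 42 mm above the slab) (value of joint lid below 0.04 rad and horizontal distance between stub_center and ashtray below 0.056 m and height (world z) of stub_center below 0.042 m and linear speed of stub below 0.03 m/s); the robot touches nothing.
It fails at once if the stub is lifted (its centre more than 22 mm above where it lay) (height (world z) of stub_center above 0.083 m).
It fails at once if the stub is pinched or crushed (more than 15 N from the fingers) (contact force between the fingers and stub above 15 N).
It fails at once if the stub falls on the slab (horizontal distance between stub_center and ashtray above 0.07 m and height (world z) of stub_center below 0.045 m).
It fails at once if the ashtray, its tab or its lid is gripped or forced (more than 70 N) (contact force between the fingers and ashtray above 70 N).
It fails at once if the coaster, tumbler, tea cup or sunglasses case is moved by more than 20 mm (distance of any of coaster, tumbler, teacup, case from where it was at the start of the episode above 0.02 m).
It also fails if it takes over 56 s, if anything falls off the work surface, if the arm or the gripper's body presses on something with over 40 N, if the wrist force passes 120 N, or if a joint passes its speed limit or range.

### The arm

A 7-joint arm with a two-finger parallel gripper is mounted at the origin on the work surface. World frame = base frame: x ahead of the robot, y to its left, z up, the work surface at z = 0. Lengths are in m, angles in rad, forces in N, time in s.
With the tool pointing down it reaches from about 0.425 to 0.875 m from the base axis. Payload 9.9 kg.
Tool frame: the origin (TCP) lies midway between the tips of the shut fingers; the grasp point (between the pads) lies 19 mm behind it; y points along the fingers, z is the direction in which the jaws open and shut, and the axes are right-handed (so a half turn about y gives the same grasp; the last joint's range is limited). The gripper opens to 85 mm and grips with 20 to 120 N. Pads are 22 mm wide; open, the fingers measure 114 mm over their backs; the gripper's body (76 mm by 85 mm) begins 54 mm behind the grasp point. The pads swing forward as they close: fully open they stand 13 mm farther back than shut.
Start: joints at [1.242, 0.576, 0.025, 1.437, -0.015, 1.129, -0.057], TCP at [0.164, -0.655, 0.231] pointing down, gripper open.
Joint ranges: [-2.76, 2.76], [-0.34, 2.15], [-1.52, 1.57], [0.19, 2.46], [-1.09, 4.23], [0.17, 1.99], [-2.82, 2.82]. Speed limits (rad/s): [2.22, 2.22, 3.01, 3.01, 3.14, 3.14, 3.14].

### API

Orientations are given as a unit quaternion [x, y, z, w].
In Python, from plant import * gives the robot as it stands.
- The arm moves only by the tool move_arm, never from a script. Its argument "deltas" is one flat list of numbers, 4 for each row, row after row: the shift along the tool's x, y, z normalised to -1 to 1, where 1 is 0.75 m, then the turn about the tool's y normalised to -1 to 1, where 1 is 2 pi rad. In form: [x, y, z, twist, x, y, z, twist, ...]. A call has 1 to 12 rows; each row shifts and turns the pose as measured when the row begins, along the tool's axes as they then stand; what a row does not reach is not made up. A row lasts 1/10 s, in which the tool goes at most 50 mm and 8.59 degrees, less where a joint would pass 70% of its speed; a pose out of reach is approached as far as the arm can. A call with a number of a shift or a turn outside -1 to 1 is refused whole. A call with a gripper value outside its range is refused whole. "fingers" is the closure, from 0 (fully open) to 1 (shut), set as the call begins (left out, the last holds). The fingers move at their own pace and stop on an object; the grip force is fixed at half the most. Time passes only in rows, so rows that do not move let the fingers close. It gives the time, the measured TCP pose, the force and the opening at its end, in the units of the state.
- get_obs(): the state, without advancing time (a new reading comes with each control period).
- camera(name): name is "side" or "top"; returns the picture (400x640x3 uint8, blue, green, red); there is no depth.
- calibration(name): a dict with "camera_matrix" (3x3 intrinsics, pixels), "k1" (the pictures are not rectified: a ray, as slopes to the right and down, at radius r is drawn at 1 + k1 r^2 times it, then the intrinsics apply), "T" (4x4, takes a point from camera to world coordinates). Camera axes: x right, y down, z forward; pixel columns grow to the right and rows downward; lengths in m; the calibration is good to about 2 mm. A picture is of the moment at which its call begins. calibration takes no time and is no camera call.
- finish_job(): hands the job in, once; it reports no verdict.
The state is a dict: "t": time; "qpos": joint angles; "qvel": joint speeds; "joint_torque": joint torques, N m; "tool_pos": TCP position; "tcp_rot": TCP orientation; "force": force on the tool from outside, world axes, zero at the start; "ft_torque": the same for the moment, N m; "gripper_width": finger opening in m.
Only numpy, scipy, OpenCV 4.12 (cv2) and the standard library are available. Lean on these libraries where they do the work, as an engineer would, in place of code of your own. Each camera call takes 0.05 s, during which the arm holds its last target.

## Working session

There is one attempt and no reset: what is moved stays moved. The work goes in short steps, Python scripts to look and compute and a tool call to move; the robot and the scene stay as the last step left them, time stands still between calls to the robot, and variables do not carry over. Pictures are saved under pics/ and viewed, and the job is handed in when it is done.

Besides the shell and the picture viewer there is one more tool, called after ">>>" by a JSON object that holds its "fn" and its "kwargs". move_arm: Moves the arm, as the interface text tells. Its arguments: {"type":"object","properties":{"deltas":{"type":"array"},"fingers":{"type":"number"}},"required":["deltas"]}

```bash
ls; mkdir -p pics
python3 - <<'E'
from plant import *
import cv2
o=get_obs()
for k in o: print(k,o[k])
for n in("side","top"):
    cv2.imwrite(f"pics/{n}0.png",camera(n)); c=calibration(n); print(n,c)
E
```

```text
pics
t 0.0
qpos [ 1.24222617  0.57654944  0.02481555  1.43792747 -0.01501329  1.12895658
 -0.05649031]
qvel [-0.00017076  0.00069549  0.0005141   0.00038203 -0.00028594  0.00059041
 -0.00097007]
joint_torque [-6.92931758e-05 -7.65750289e+01  2.25027926e+00 -2.85969365e+01
  1.51936925e-02  1.27922921e-02  3.70685609e-05]
tool_pos [ 0.16349197 -0.65443764  0.23042347]
tcp_rot [-0.08643752  0.70239342 -0.70123642  0.08625267]
force [-0.11775584 -0.66575903 -1.11445966]
ft_torque [-0.00387277 -0.01982191  0.01760226]
gripper_width 0.08545460378990218
side {'camera_matrix': array([[370.70733591,   0.        , 321.48860607],
       [  0.        , 370.70733591, 201.55334099],
       [  0.        ,   0.        ,   1.        ]]), 'k1': -0.04572305293005963, 'T': array([[ 0.85101041, -0.39961599,  0.34071739,  0.30511902],
       [-0.5250035 , -0.63214123,  0.56988489, -0.51934121],
       [-0.0123536 , -0.66385579, -0.74775857,  0.77851644],
       [ 0.        ,  0.        ,  0.        ,  1.        ]])}
top {'camera_matrix': array([[458.38186225,   0.        , 320.4471858 ],
       [  0.        , 458.38186225, 201.20783307],
       [  0.        ,   0.        ,   1.        ]]), 'k1': -0.11361271229652489, 'T': array([[ 0.01799938, -0.99067964,  0.13501804,  0.4675939 ],
       [-0.99976931, -0.01625041,  0.01404461, -0.0176355 ],
       [-0.01171961, -0.13523969, -0.9907436 ,  1.21604127],
       [ 0.        ,  0.        ,  0.        ,  1.        ]])}
```

View pics/side0.png

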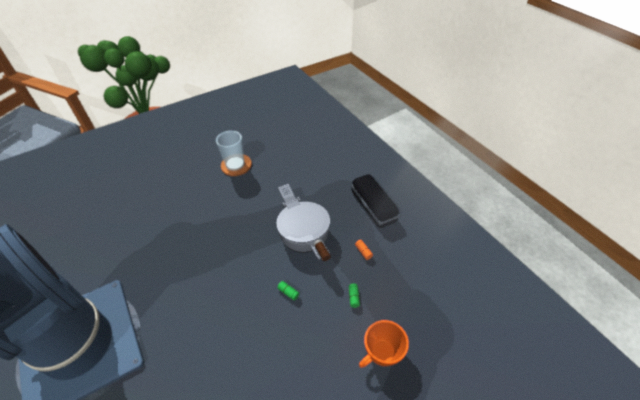

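View pics/top0.png

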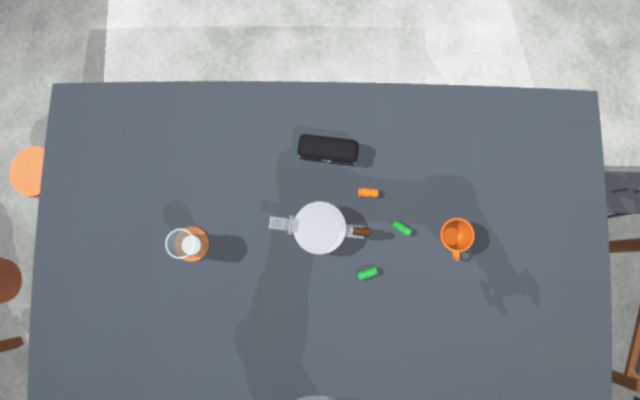

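```bash
cat > h.py <<'E'
from plant import *
import cv2, numpy as np
from scipy.spatial.transform import Rotation as R
def proj(n,p):
    c=calibration(n); T=np.linalg.inv(c['T']); q=(T[:3,:3]@np.atleast_2d(p).T).T+T[:3,3]
    s=q[:,:2]/q[:,2:]; s=s*(1+c['k1']*(s**2).sum(1,keepdims=True)); K=c['camera_matrix']
    return np.c_[s*[K[0,0],K[1,1]]+K[:2,2], q[:,2]]
def ray(n,uv):
    c=calibration(n); K=c['camera_matrix']; d=np.array([c['k1'],0,0,0,0.])
    s=cv2.undistortPoints(np.array(uv,float).reshape(-1,1,2),K,d,None,None).reshape(-1,2)
    return c['T'][:3,3],(c['T'][:3,:3]@np.c_[s,np.ones(len(s))].T).T
def onz(n,uv,z):
    o,d=ray(n,uv); return o+d*((z-o[2])/d[:,2])[:,None]
def tri(uva,uvb,a="side",b="top"):
    o1,d1=ray(a,uva);o2,d2=ray(b,uvb);d1=d1[0]/np.linalg.norm(d1[0]);d2=d2[0]/np.linalg.norm(d2[0])
    s=np.linalg.lstsq(np.c_[d1,-d2],o2-o1,rcond=None)[0]
    p,q=o1+d1*s[0],o2+d2*s[1]; return (p+q)/2,np.linalg.norm(p-q)
E
python3 - <<'E'
from h import *
print(proj("side",[[0,0,0.1],[.164,-.655,.23]])); print(proj("top",[[0,0,.1],[.164,-.655,.23]]))
print(R.from_quat(get_obs()['tcp_rot']).as_matrix().round(3))
t=cv2.imread("pics/top0.png"); s=cv2.imread("pics/side0.png")
a=cv2.resize(t[180:280,260:420],(800,500),interpolation=cv2.INTER_CUBIC); cv2.imwrite("pics/tz.png",a)
a=cv2.resize(s[170:290,260:420],(800,600),interpolation=cv2.INTER_CUBIC); cv2.imwrite("pics/sz.png",a)
E
```

```text
[[5.24466895e+01 3.26884565e+02 6.99371832e-01]
 [2.74662818e+02 7.64719355e+02 2.84766270e-01]]
[[314.97140614 460.41617404   1.04282482]
 [612.84357493 403.22971132   0.92697189]]
[[-0.97  -0.     0.242]
 [-0.242  0.001 -0.97 ]
 [ 0.    -1.    -0.001]]
```

View pics/tz.png

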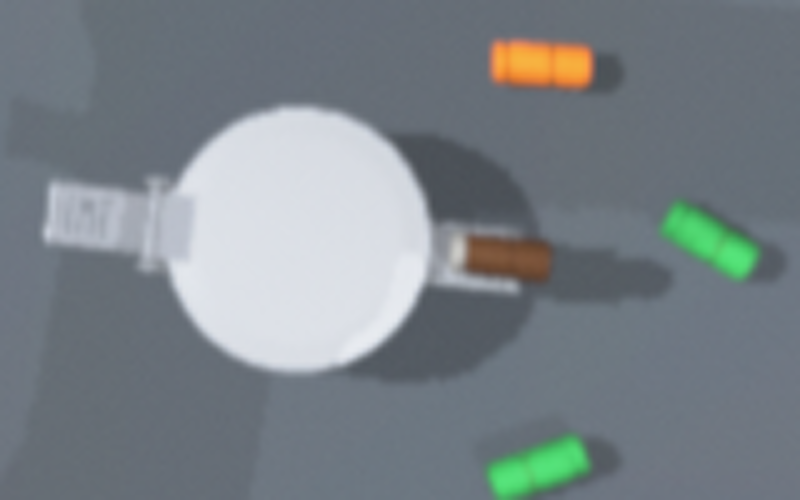

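View pics/sz.png

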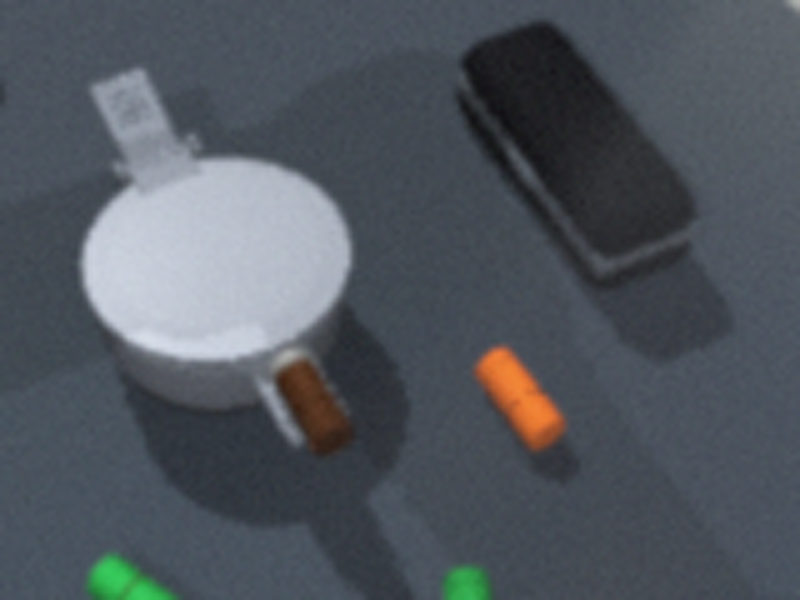

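Run:
```python
from h import *
t=cv2.imread("pics/top0.png"); s=cv2.imread("pics/side0.png")
hsv=cv2.cvtColor(t,cv2.COLOR_BGR2HSV)
m=(t.min(2)>185).astype(np.uint8); m[:, :285]=0;m[:,350:]=0;m[:195]=0;m[265:]=0
m=cv2.morphologyEx(m,cv2.MORPH_OPEN,cv2.getStructuringElement(2,(15,15)))
cs=max(cv2.findContours(m,0,1)[0],key=cv2.contourArea)
print(cv2.minEnclosingCircle(cs),cv2.fitEllipse(cs))
P=onz("top",cs.reshape(-1,2),.054)
A=np.c_[2*P[:,:2],np.ones(len(P))]; x=np.linalg.lstsq(A,(P[:,:2]**2).sum(1),rcond=None)[0]
lid=x[:2];print("lid c",lid,"r",np.sqrt(x[2]+(lid**2).sum()))
def stub(im,name,roi):
    h=cv2.cvtColor(im,cv2.COLOR_BGR2HSV); mm=((h[...,0]<15)&(h[...,1]>90)&(h[...,2]<170)).astype(np.uint8)
    k=np.zeros_like(mm);a,b,c,d=roi;k[b:d,a:c]=mm[b:d,a:c]
    c=max(cv2.findContours(k,0,1)[0],key=cv2.contourArea); r=cv2.minAreaRect(c); print(name,r,cv2.boxPoints(r).round(1).tolist())
stub(t,"top",(340,215,380,245)); stub(s,"side",(305,235,340,265))
f=lambda u,v:(260+u/5,180+v/5)
print("hinge",onz("top",[f(153,180),f(150,268),f(152,222)],.053))
print("tab end",onz("top",[f(53,182),f(45,242)],.072))
print("stub outer",onz("top",[f(551,261)],.063),"inner",onz("top",[f(447,250)],.063))
g=lambda u,v:(260+u/5,170+v/5)
print("tab tri",tri(g(93,88),f(45,242)),tri(g(145,70),f(53,182)))
print("side: hinge",onz("side",[g(118,168),g(198,146)],.053),"tabend",onz("side",[g(93,88),g(145,70)],.072))
print("bystanders")
for n,uv,z in[("case lo-left",(299,157),.05),("case r",(356,162),.05),("tum",(178,241),.109),("cup",(457,235),.06),("coaster",(190,245),.009)]: print(n,onz("top",[uv],z))
```

```text
((319.0, 227.0), 26.476503372192383) ((319.02423095703125, 227.57420349121094), (50.90587615966797, 51.587703704833984), 94.38135528564453)
lid c [0.5587346  0.00129024] r 0.06515936572367168
top ((361.5, 231.5), (7.0, 15.0), 90.0) [[354.0, 228.0], [369.0, 228.0], [369.0, 235.0], [354.0, 235.0]]
side ((322.5000305175781, 251.0), (18.335756301879883, 8.049844741821289), 63.43495178222656) [[314.79998779296875, 244.60000610351562], [322.0, 241.0], [330.20001220703125, 257.3999938964844], [323.0, 261.0]]
hinge [[0.58673067 0.07436737 0.053     ]
 [0.54175907 0.0747231  0.053     ]
 [0.56522034 0.07431404 0.053     ]]
tab end [[0.58289537 0.12323105 0.072     ]
 [0.55260216 0.12630228 0.072     ]]
stub outer [[ 0.54806002 -0.1279368   0.063     ]] inner [[ 0.55277308 -0.07549892  0.063     ]]
tab tri (array([0.55558237, 0.12576936, 0.06851687]), np.float64(0.005776799951028376)) (array([0.58568694, 0.12278087, 0.06832052]), np.float64(0.005160860271036818))
side: hinge [[0.54834636 0.08036437 0.053     ]
 [0.59129431 0.07147532 0.053     ]] tabend [[0.5570837  0.1216991  0.072     ]
 [0.58667989 0.11865598 0.072     ]]
bystanders
case lo-left [[0.74187343 0.05689175 0.05      ]]
case r [[ 0.7308667  -0.09166794  0.05      ]]
tum [[0.51447117 0.34488108 0.109     ]]
cup [[ 0.54425049 -0.34947     0.06      ]]
coaster [[0.50885164 0.34431903 0.009     ]]
```

>>> {"fn": "move_arm", "kwargs": {"deltas": [0, 0, 0, -0.022, 0, 0, 0, -0.022, 0, 0, 0, -0.022, 0, 0, 0, -0.022, 0, 0, 0, -0.022, 0, 0, 0, -0.022, 0, 0, 0, -0.022, 0, 0, 0, -0.022, 0, 0, 0, -0.022], "fingers": 1}}

```text
t: 1.0
tool_pos: [0.163, -0.652, 0.2258]
tcp_rot: [-0.49, 0.512, -0.505, 0.493]
force: [-0.1, -1.0, 0.4]
gripper_width: 0.0
```

```bash
cat >> h.py <<'E'
C=np.array([.560,.001,0]); uy=np.array([.078,.997,0]); ux=np.array([.997,-.078,0])
def A(x,y,z): return C+ux*x+uy*y+np.array([0,0,z])   # ashtray frame (m)->world
def st():
    o=get_obs(); r=R.from_quat(o['tcp_rot']).as_matrix(); p=o['tool_pos']; d=p-C
    print("t",round(o['t'],2),"p",p.round(4),"ash",[round(d@ux,4),round(d@uy,4),round(p[2],4)],"F",np.round(o['force'],1),"w",round(o['gripper_width'],4),"q",np.round(o['qpos'],2)); return p,r
def go(t):
    p,r=st(); d=r.T@(np.asarray(t)-p); print("xdeg",np.degrees(np.arctan2(r[1,0],r[0,0])).round(1),"tool d mm",(d*1000).round(1),"norm",(d/.75).round(4))
E
python3 -c "
from h import *
go(A(0,.112,.12))"
```

```text
t 1.0 p [ 0.163  -0.652   0.2258] ash [np.float64(-0.3449), np.float64(-0.682), np.float64(0.2258)] F [-0.1 -1.   0.4] w 0.0 q [ 1.44  0.59 -0.31  1.43  0.19  1.16  1.06]
xdeg -91.9 tool d mm [-776.9  111.8  380.2] norm [-1.0358  0.1491  0.5069]
```

>>> {"fn": "move_arm", "kwargs": {"deltas": [-0.04, 0, 0.05, 0.007, -0.04, 0, 0.05, 0, -0.04, 0, 0.05, 0, -0.04, 0, 0.05, 0, -0.04, 0, 0.05, 0, -0.04, 0, 0.05, 0, -0.04, 0, 0.05, 0, -0.04, 0, 0.05, 0, -0.06, 0, 0.02, 0, -0.06, 0, 0.02, 0, -0.06, 0, 0.0, 0, -0.06, 0, 0.0, 0]}}

```text
t: 2.2
tool_pos: [0.5299, -0.2488, 0.2199]
tcp_rot: [-0.477, 0.528, -0.515, 0.478]
force: [0.7, -0.9, 1.0]
gripper_width: 0.0001
```

```bash
python3 -c "
from h import *
go(A(0,.112,.12))"
```

```text
t 2.2 p [ 0.5299 -0.2488  0.2199] ash [np.float64(-0.0105), np.float64(-0.2514), np.float64(0.2199)] F [ 0.7 -0.9  1. ] w 0.0001 q [ 0.6   0.48 -0.36  1.67  0.17  1.04  0.1 ]
xdeg -95.0 tool d mm [-362.1  104.8    8.5] norm [-0.4828  0.1397  0.0113]
```

>>> {"fn": "move_arm", "kwargs": {"deltas": [-0.06, 0, 0.003, 0, -0.06, 0, 0.003, 0, -0.06, 0, 0.003, 0, -0.06, 0, 0.002, 0, -0.06, 0, 0, 0, -0.06, 0, 0, 0, -0.06, 0, 0, 0, -0.04, 0, 0, 0, -0.02, 0, 0, 0, 0, 0, 0, 0]}}

```text
t: 3.2
tool_pos: [0.5664, 0.1325, 0.2227]
tcp_rot: [-0.48, 0.528, -0.51, 0.481]
force: [-0.3, 0.1, -0.6]
gripper_width: -0.0004
```

```bash
python3 -c "
from h import *
go(A(0,.112,.1))
for n in('side','top'): 
  im=camera(n); cv2.imwrite(f'pics/{n}1.png',cv2.resize(im[130:290,220:460],(780,520)))"
```

```text
t 3.2 p [0.5664 0.1325 0.2227] ash [np.float64(-0.0039), np.float64(0.1316), np.float64(0.2227)] F [-0.3  0.1 -0.6] w -0.0004 q [-0.02  0.47 -0.42  1.68  0.19  1.04 -0.57]
xdeg -94.4 tool d mm [ 21.7 122.3   6.1] norm [0.029  0.163  0.0081]
```

View pics/side1.png

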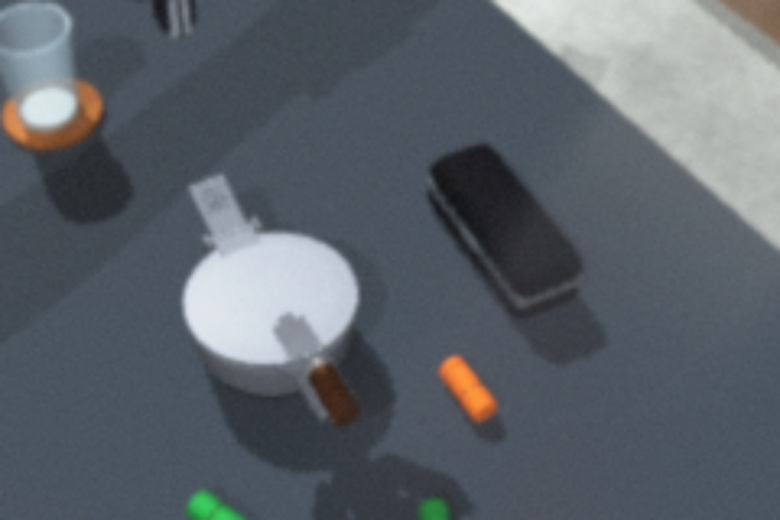

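View pics/top1.png

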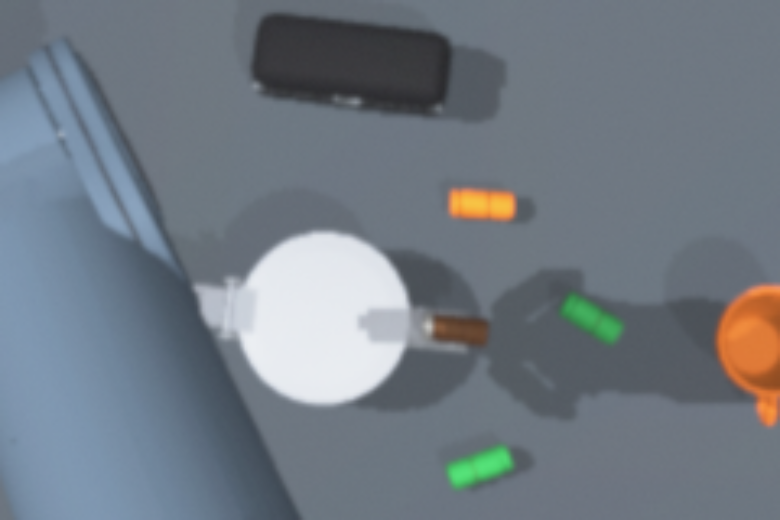

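>>> {"fn": "move_arm", "kwargs": {"deltas": [0.026, 0.03, 0.008, 0, 0, 0.05, 0, 0, 0, 0.05, 0, 0, 0, 0.03, 0, 0, 0, 0, 0, 0]}}

```text
t: 3.8
tool_pos: [0.571, 0.0988, 0.0994]
tcp_rot: [-0.477, 0.529, -0.517, 0.475]
force: [0.5, 0.1, -0.1]
gripper_width: 0.0002
```

```bash
python3 -c "
from h import *
go(A(0,.112,.08))
im=camera('side'); cv2.imwrite('pics/side2.png',cv2.resize(im[130:290,220:460],(780,520)))"
```

```text
t 3.8 p [0.571  0.0988 0.0994] ash [np.float64(0.0033), np.float64(0.0984), np.float64(0.0994)] F [ 0.5  0.1 -0.1] w 0.0002 q [-0.01  0.6  -0.36  1.83  0.27  0.77 -0.61]
xdeg -95.4 tool d mm [-13.4  19.6  -3.2] norm [-0.0179  0.0261 -0.0043]
```

View pics/side2.png

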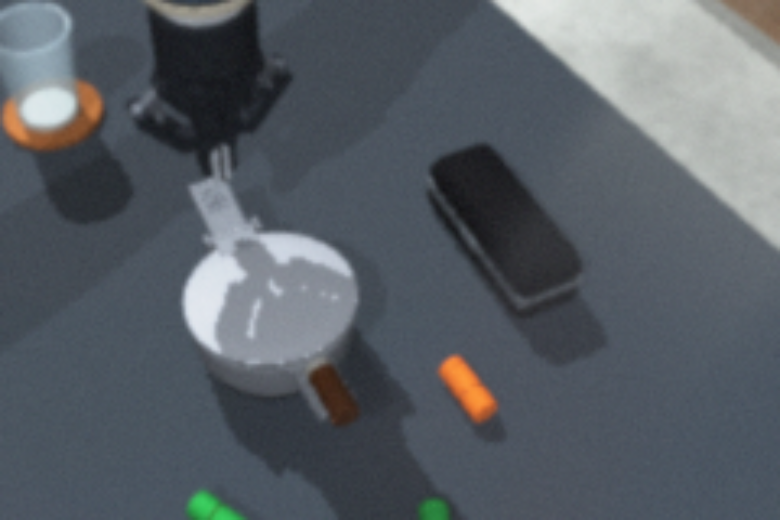

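>>> {"fn": "move_arm", "kwargs": {"deltas": [-0.019, 0.01, -0.004, 0, 0, 0.01, 0, 0, 0, 0, 0, 0]}}

```text
t: 4.15
tool_pos: [0.5719, 0.1134, 0.0883]
tcp_rot: [-0.474, 0.528, -0.519, 0.476]
force: [-0.7, -0.4, -0.5]
gripper_width: 0.0
```

```bash
python3 -c "
from h import *
go(A(0,.113,.05))"
```

```text
t 4.15 p [0.5719 0.1134 0.0883] ash [np.float64(0.0031), np.float64(0.113), np.float64(0.0883)] F [-0.7 -0.4 -0.5] w 0.0 q [-0.04  0.62 -0.35  1.84  0.28  0.74 -0.64]
xdeg -95.5 tool d mm [ 0.5 38.3 -2.8] norm [ 0.0006  0.0511 -0.0038]
```

Descend onto the tab in small steps.

>>> {"fn": "move_arm", "kwargs": {"deltas": [0, 0.012, -0.004, 0, 0, 0.01, 0, 0, 0, 0.01, 0, 0, 0, 0.01, 0, 0, 0, 0.01, 0, 0]}}

```text
t: 4.65
tool_pos: [0.5703, 0.1162, 0.0494]
tcp_rot: [-0.472, 0.527, -0.519, 0.479]
force: [-0.4, -2.1, 6.5]
gripper_width: 0.0001
```

```bash
python3 -c "
from h import *
go(A(0,.113,.038))"
```

```text
t 4.65 p [0.5703 0.1162 0.0494] ash [np.float64(0.0013), np.float64(0.1157), np.float64(0.0494)] F [-0.4 -2.1  6.5] w 0.0001 q [-0.06  0.67 -0.33  1.88  0.31  0.64 -0.67]
xdeg -95.4 tool d mm [ 2.9 11.4 -1.3] norm [ 0.0038  0.0152 -0.0017]
```

>>> {"fn": "move_arm", "kwargs": {"deltas": [0.004, 0.008, 0, 0, 0, 0.006, 0, 0, 0, 0.005, 0, 0]}}

```text
t: 4.95
tool_pos: [0.5706, 0.1139, 0.0349]
tcp_rot: [-0.472, 0.527, -0.519, 0.479]
force: [-14.3, -2.7, 66.6]
gripper_width: -0.0002
```

```bash
python3 -c "
from h import *
go(A(0,.113,.034))
im=camera('side'); cv2.imwrite('pics/side3.png',cv2.resize(im[130:290,220:460],(780,520)))"
```

```text
t 4.95 p [0.5706 0.1139 0.0349] ash [np.float64(0.0018), np.float64(0.1134), np.float64(0.0349)] F [-14.3  -2.7  66.6] w -0.0002 q [-0.07  0.69 -0.32  1.89  0.33  0.61 -0.68]
xdeg -95.4 tool d mm [ 0.4  0.9 -1.8] norm [ 0.0005  0.0012 -0.0023]
```

View pics/side3.png

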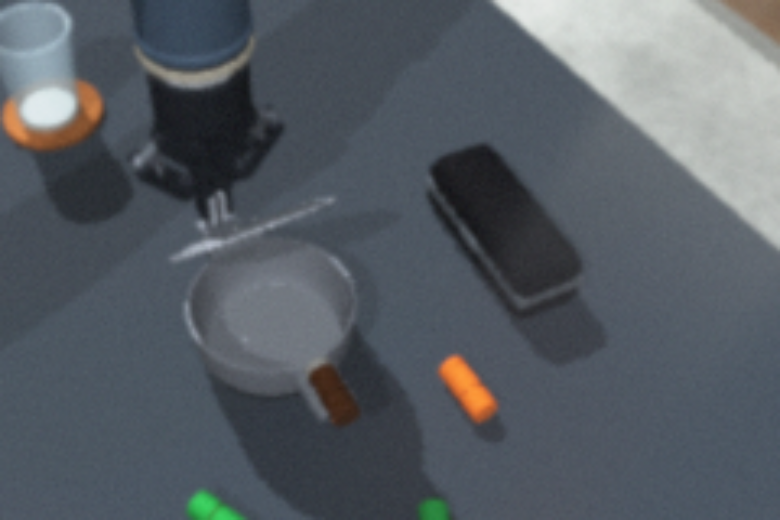

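The wrist reads 66.6 N, right at the stop and close to the limit, so I'm backing off now. The lid is open in the side view: it is seen edge-on above the bowl, and the stub is still on the rest.

>>> {"fn": "move_arm", "kwargs": {"deltas": [0, -0.01, 0, 0, 0, -0.03, 0, 0, 0, -0.06, 0, 0, 0, -0.06, 0, 0, 0, -0.06, 0, 0, 0, -0.06, 0, 0]}}

```text
t: 5.6
tool_pos: [0.5667, 0.1072, 0.2434]
tcp_rot: [-0.478, 0.529, -0.518, 0.473]
force: [1.1, -0.3, -1.0]
gripper_width: 0.0003
```

```bash
python3 -c "
from h import *
go(A(0,-.16,.22))
for n in('side','top'): 
  im=camera(n); cv2.imwrite(f'pics/{n}4.png',cv2.resize(im[170:290,260:420],(800,600),interpolation=cv2.INTER_CUBIC))"
```

```text
t 5.6 p [0.5667 0.1072 0.2434] ash [np.float64(-0.0016), np.float64(0.1064), np.float64(0.2434)] F [ 1.1 -0.3 -1. ] w 0.0003 q [ 0.01  0.45 -0.41  1.66  0.18  1.08 -0.55]
xdeg -95.5 tool d mm [266.5  21.7   6.7] norm [0.3553 0.0289 0.009 ]
```

View pics/side4.png

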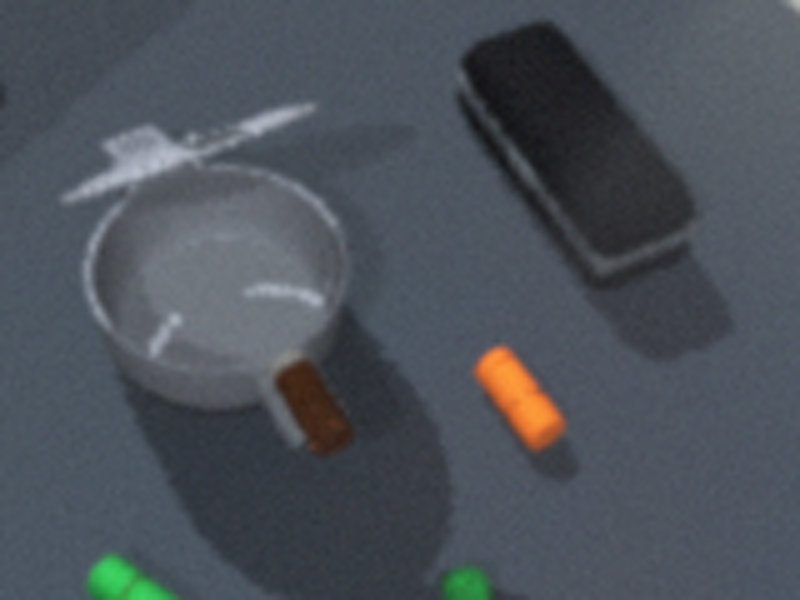

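View pics/top4.png

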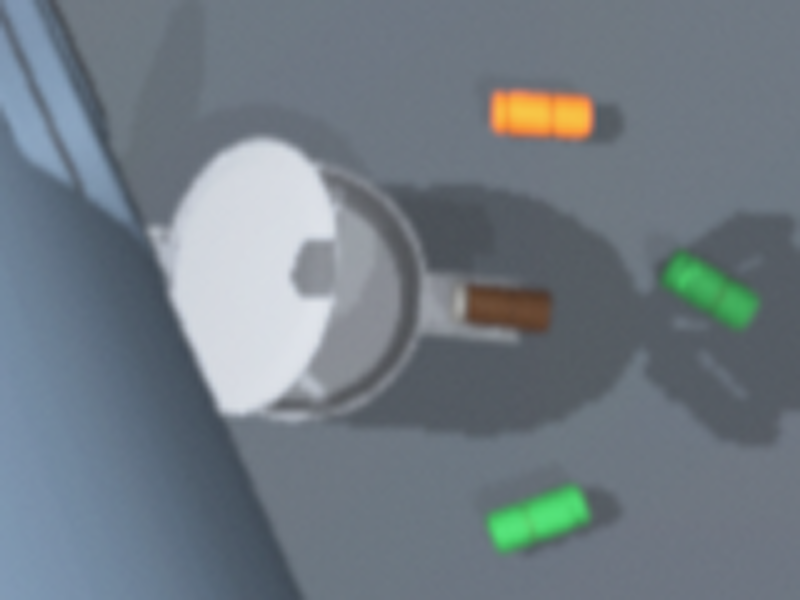

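>>> {"fn": "move_arm", "kwargs": {"deltas": [0.06, -0.005, 0, 0, 0.06, 0, 0, 0, 0.06, 0, 0, 0, 0.06, 0, 0, 0, 0.06, 0, 0, 0, 0.05, 0, 0, 0, 0.02, 0, 0, 0, 0, 0, 0, 0]}}

```text
t: 6.5
tool_pos: [0.5409, -0.1794, 0.2428]
tcp_rot: [-0.476, 0.528, -0.519, 0.475]
force: [-0.3, 0.6, -0.1]
gripper_width: 0.0002
```

```bash
python3 -c "
from h import *
go(A(0,-.163,.058))"
```

```text
t 6.5 p [ 0.5409 -0.1794  0.2428] ash [np.float64(-0.005), np.float64(-0.1814), np.float64(0.2428)] F [-0.3  0.6 -0.1] w 0.0002 q [ 0.49  0.43 -0.36  1.68  0.16  1.07 -0.02]
xdeg -95.5 tool d mm [-17.  184.9   6.7] norm [-0.0226  0.2466  0.0089]
```

>>> {"fn": "move_arm", "kwargs": {"deltas": [-0.01, 0.06, 0.008, 0, 0, 0.06, 0, 0, 0, 0.06, 0, 0, 0, 0.04, 0, 0, 0, 0.01, 0, 0, 0, 0, 0, 0]}}

```text
t: 7.1
tool_pos: [0.5495, -0.1601, 0.065]
tcp_rot: [-0.476, 0.527, -0.516, 0.479]
force: [-0.4, 0.6, 0.2]
gripper_width: 0.0001
```

```bash
python3 -c "
from h import *
go(A(0,-.15,.058))
for n in('side','top'): 
  im=camera(n); cv2.imwrite(f'pics/{n}5.png',cv2.resize(im[170:290,260:420],(800,600),interpolation=cv2.INTER_CUBIC))"
```

```text
t 7.1 p [ 0.5495 -0.1601  0.065 ] ash [np.float64(0.0021), np.float64(-0.1614), np.float64(0.065)] F [-0.4  0.6  0.2] w 0.0001 q [ 0.41  0.64 -0.31  1.88  0.27  0.67 -0.15]
xdeg -95.1 tool d mm [-11.3   7.2  -2.2] norm [-0.0151  0.0095 -0.0029]
```

View pics/side5.png

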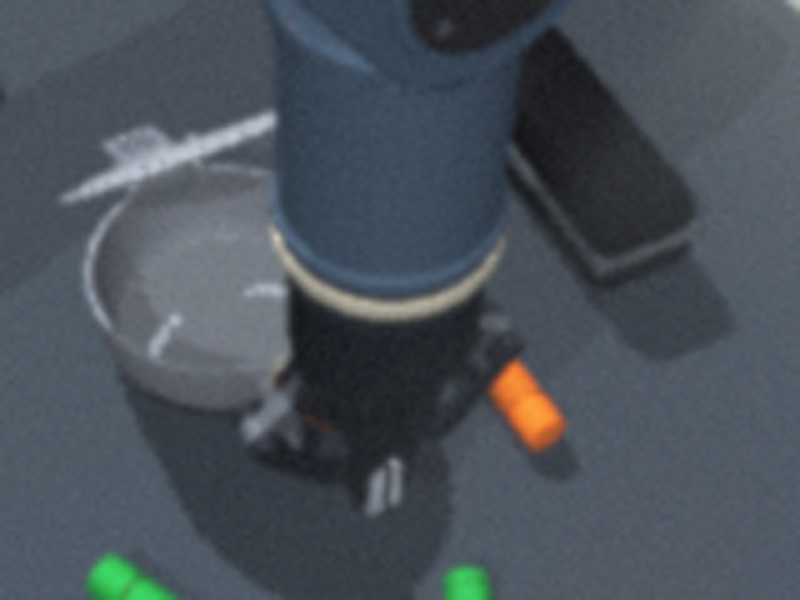

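View pics/top5.png

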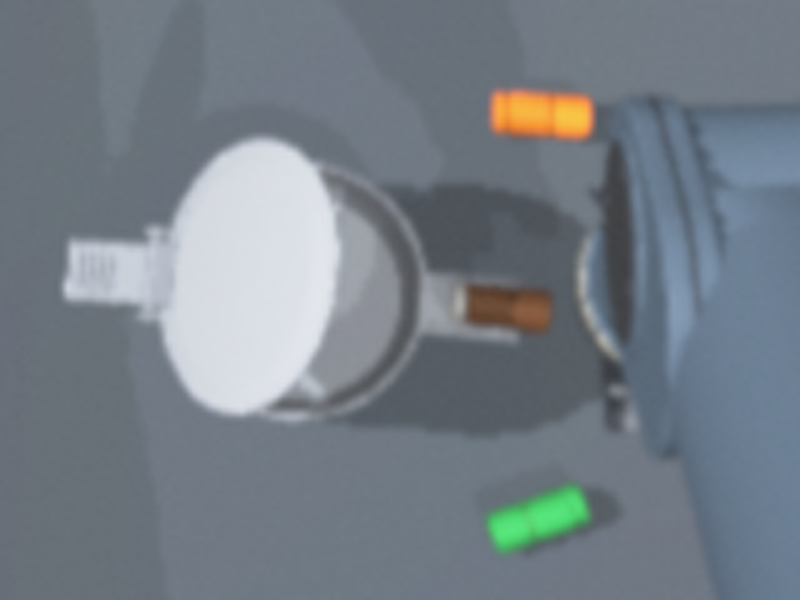

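>>> {"fn": "move_arm", "kwargs": {"deltas": [-0.005, 0.007, -0.002, 0, -0.01, 0.001, 0, 0, -0.006, 0, 0, 0, -0.005, 0, 0, 0]}}

```text
t: 7.6
tool_pos: [0.5536, -0.1403, 0.0652]
tcp_rot: [-0.473, 0.524, -0.52, 0.481]
force: [0.3, 0.4, -0.3]
gripper_width: 0.0003
```

```bash
python3 -c "
from h import *
go(A(0,-.12,.059))"
```

```text
t 7.6 p [ 0.5536 -0.1403  0.0652] ash [np.float64(0.0046), np.float64(-0.1414), np.float64(0.0652)] F [ 0.3  0.4 -0.3] w 0.0003 q [ 0.37  0.63 -0.3   1.89  0.27  0.65 -0.18]
xdeg -95.2 tool d mm [-21.2   6.4  -4.9] norm [-0.0283  0.0085 -0.0065]
```

>>> {"fn": "move_arm", "kwargs": {"deltas": [0, 0.008, -0.005, 0, 0, 0, 0, 0]}}

```text
t: 7.8
tool_pos: [0.5501, -0.1389, 0.0595]
tcp_rot: [-0.473, 0.523, -0.52, 0.481]
force: [0.4, -0.9, 0.1]
gripper_width: 0.0002
```

```bash
python3 -c "
from h import *
for _ in range(3): st()
go(A(0.001,-.115,.059))"
```

```text
t 7.8 p [ 0.5501 -0.1389  0.0595] ash [np.float64(0.001), np.float64(-0.1403), np.float64(0.0595)] F [ 0.4 -0.9  0.1] w 0.0002 q [ 0.37  0.63 -0.3   1.91  0.28  0.63 -0.19]
t 7.8 p [ 0.5501 -0.1389  0.0595] ash [np.float64(0.001), np.float64(-0.1403), np.float64(0.0595)] F [ 0.4 -0.9  0.1] w 0.0002 q [ 0.37  0.63 -0.3   1.91  0.28  0.63 -0.19]
t 7.8 p [ 0.5501 -0.1389  0.0595] ash [np.float64(0.001), np.float64(-0.1403), np.float64(0.0595)] F [ 0.4 -0.9  0.1] w 0.0002 q [ 0.37  0.63 -0.3   1.91  0.28  0.63 -0.19]
t 7.8 p [ 0.5501 -0.1389  0.0595] ash [np.float64(0.001), np.float64(-0.1403), np.float64(0.0595)] F [ 0.4 -0.9  0.1] w 0.0002 q [ 0.37  0.63 -0.3   1.91  0.28  0.63 -0.19]
xdeg -95.1 tool d mm [-25.2   0.8  -0.3] norm [-0.0337  0.001  -0.0004]
```

>>> {"fn": "move_arm", "kwargs": {"deltas": [-0.007, 0.001, 0, 0, -0.007, 0.001, 0, 0, -0.007, 0.001, 0, 0, -0.007, 0.001, 0, 0]}}

```text
t: 8.2
tool_pos: [0.5518, -0.1177, 0.0563]
tcp_rot: [-0.473, 0.524, -0.521, 0.481]
force: [0.8, 0.4, -0.8]
gripper_width: -0.0001
```

```bash
python3 -c "
from h import *
go(A(0.001,-.1,.059))
for n in('side','top'): 
  im=camera(n); cv2.imwrite(f'pics/{n}6.png',cv2.resize(im[170:290,260:420],(800,600),interpolation=cv2.INTER_CUBIC))"
```

```text
t 8.2 p [ 0.5518 -0.1177  0.0563] ash [np.float64(0.0011), np.float64(-0.119), np.float64(0.0563)] F [ 0.8  0.4 -0.8] w -0.0001 q [ 0.32  0.63 -0.29  1.92  0.28  0.62 -0.23]
xdeg -95.2 tool d mm [-19.   -2.5  -0.3] norm [-0.0254 -0.0033 -0.0004]
```

View pics/side6.png

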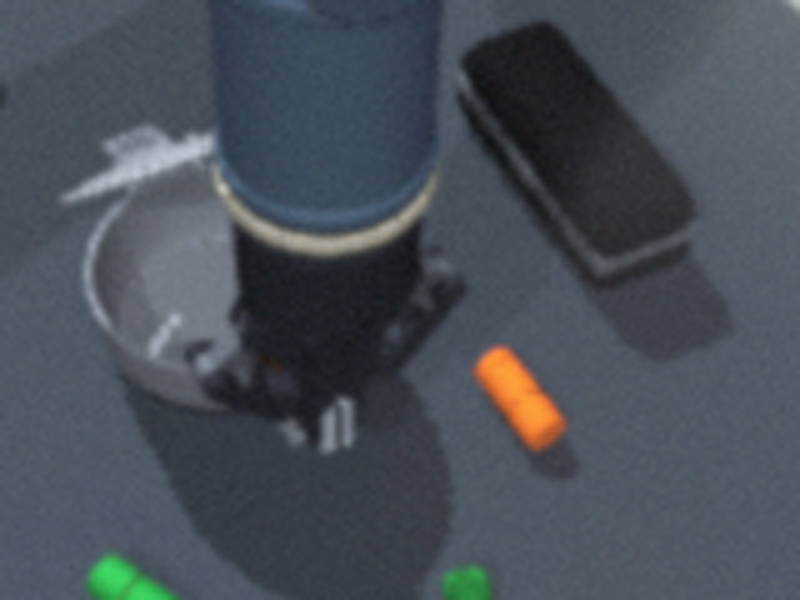

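View pics/top6.png

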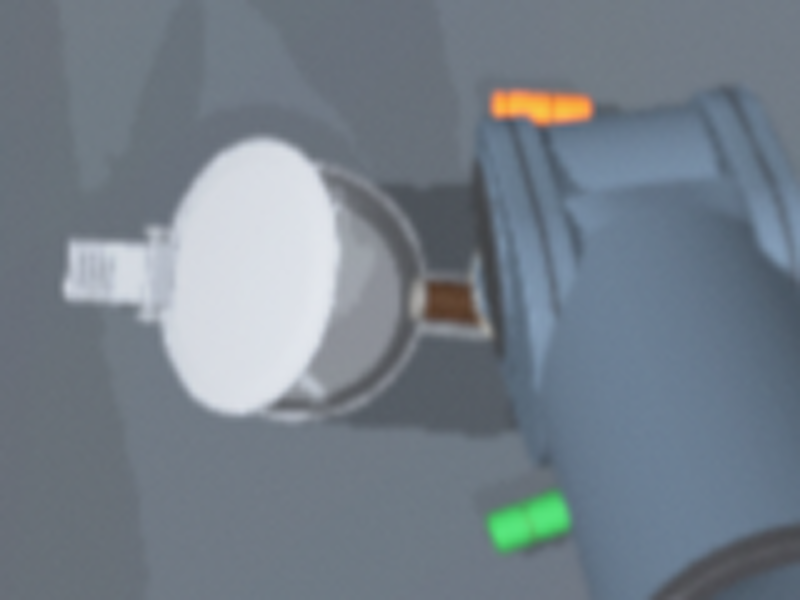

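>>> {"fn": "move_arm", "kwargs": {"deltas": [-0.007, -0.003, 0, 0, -0.007, 0, 0, 0, -0.007, 0, 0, 0]}}

```text
t: 8.6
tool_pos: [0.5533, -0.101, 0.059]
tcp_rot: [-0.473, 0.524, -0.521, 0.481]
force: [-0.6, -0.5, 0.2]
gripper_width: 0.0002
```

```bash
python3 -c "
from h import *
go(A(0.001,-.09,.059))
for n in('top',): 
  im=camera(n); cv2.imwrite(f'pics/{n}7.png',cv2.resize(im[170:290,260:420],(800,600),interpolation=cv2.INTER_CUBIC))"
```

```text
t 8.6 p [ 0.5533 -0.101   0.059 ] ash [np.float64(0.0013), np.float64(-0.1022), np.float64(0.059)] F [-0.6 -0.5  0.2] w 0.0002 q [ 0.29  0.63 -0.29  1.92  0.27  0.62 -0.26]
xdeg -95.2 tool d mm [-12.2   0.1  -0.5] norm [-0.0162  0.0001 -0.0006]
```

View pics/top7.png

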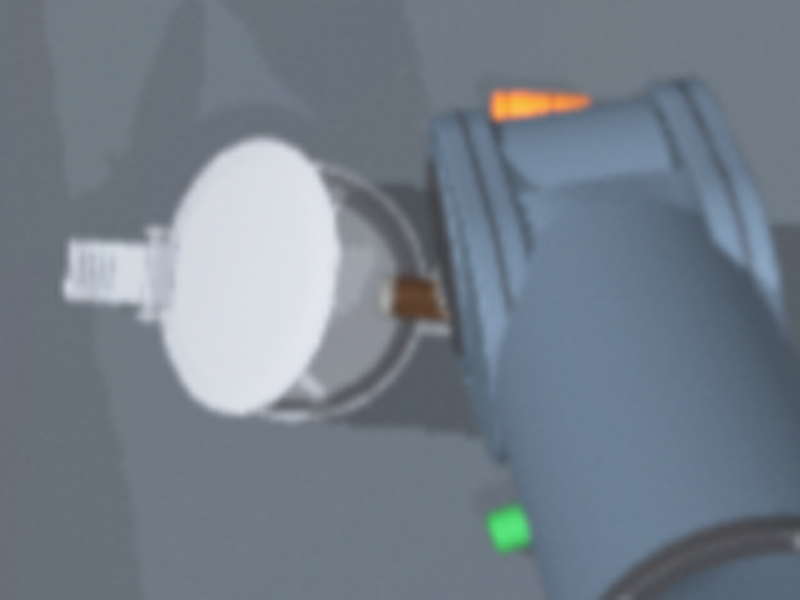

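>>> {"fn": "move_arm", "kwargs": {"deltas": [-0.008, 0, 0, 0, -0.008, 0, 0, 0, 0, 0, 0, 0]}}

```text
t: 8.95
tool_pos: [0.5549, -0.086, 0.0593]
tcp_rot: [-0.473, 0.523, -0.52, 0.482]
force: [-0.3, -0.0, -0.2]
gripper_width: 0.0002
```

```bash
python3 -c "
from h import *
go(A(0.001,-.08,.059))
for n in('top','side'): 
  im=camera(n); cv2.imwrite(f'pics/{n}8.png',cv2.resize(im[170:290,260:420],(800,600),interpolation=cv2.INTER_CUBIC))"
```

```text
t 8.95 p [ 0.5549 -0.086   0.0593] ash [np.float64(0.0017), np.float64(-0.0872), np.float64(0.0593)] F [-0.3 -0.  -0.2] w 0.0002 q [ 0.27  0.63 -0.29  1.93  0.27  0.62 -0.28]
xdeg -95.1 tool d mm [-7.1  0.4 -0.7] norm [-0.0095  0.0005 -0.001 ]
```

View pics/top8.png

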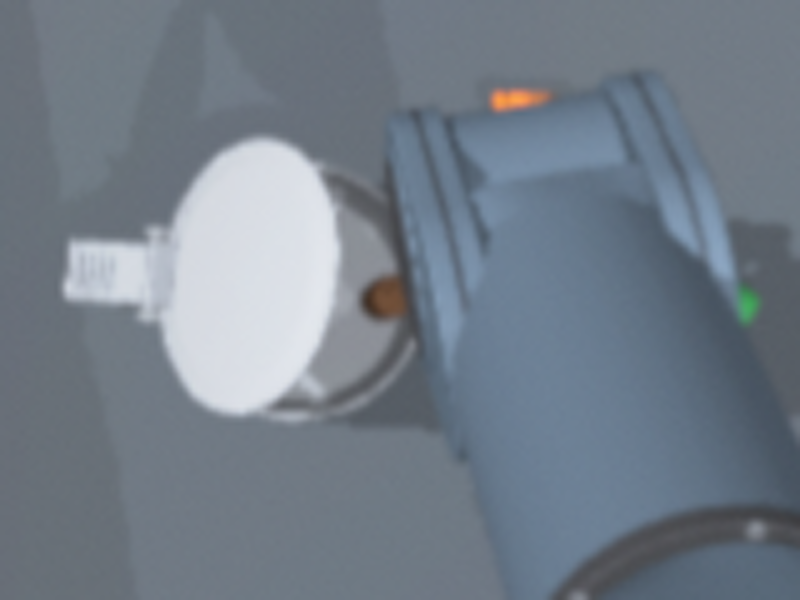

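View pics/side8.png

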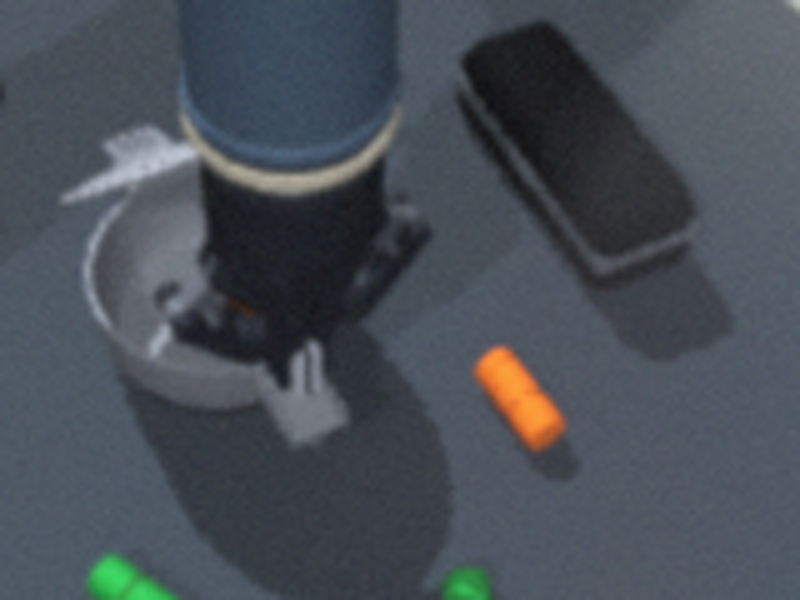

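>>> {"fn": "move_arm", "kwargs": {"deltas": [0.03, 0, 0, 0, 0.06, -0.01, 0, 0, 0.06, -0.04, 0, 0, 0.06, -0.04, 0, 0, 0.02, -0.04, 0, 0, 0, 0, 0, 0]}}

```text
t: 9.65
tool_pos: [0.5383, -0.2626, 0.1538]
tcp_rot: [-0.474, 0.524, -0.519, 0.481]
force: [0.6, -0.3, 0.5]
gripper_width: -0.0001
```

```bash
python3 -c "
from h import *
go(A(0.001,-.08,.059))
for n in('top','side'): 
  im=camera(n); cv2.imwrite(f'pics/{n}9.png',cv2.resize(im[170:290,260:420],(800,600),interpolation=cv2.INTER_CUBIC))"
```

```text
t 9.65 p [ 0.5383 -0.2626  0.1538] ash [np.float64(-0.0011), np.float64(-0.2645), np.float64(0.1538)] F [ 0.6 -0.3  0.5] w -0.0001 q [ 0.61  0.56 -0.36  1.73  0.22  0.89  0.07]
xdeg -95.0 tool d mm [-1.833e+02  9.700e+01  1.000e-01] norm [-2.444e-01  1.293e-01  2.000e-04]
```

View pics/top9.png

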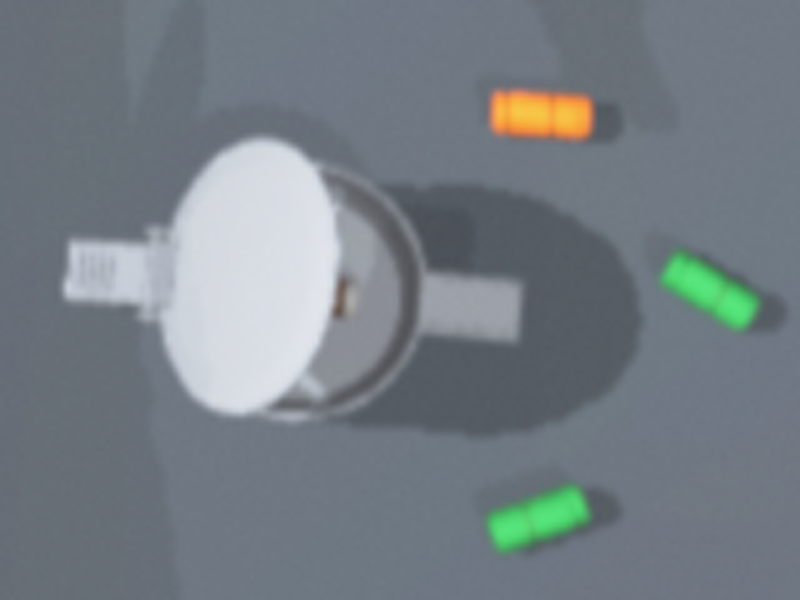

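View pics/side9.png

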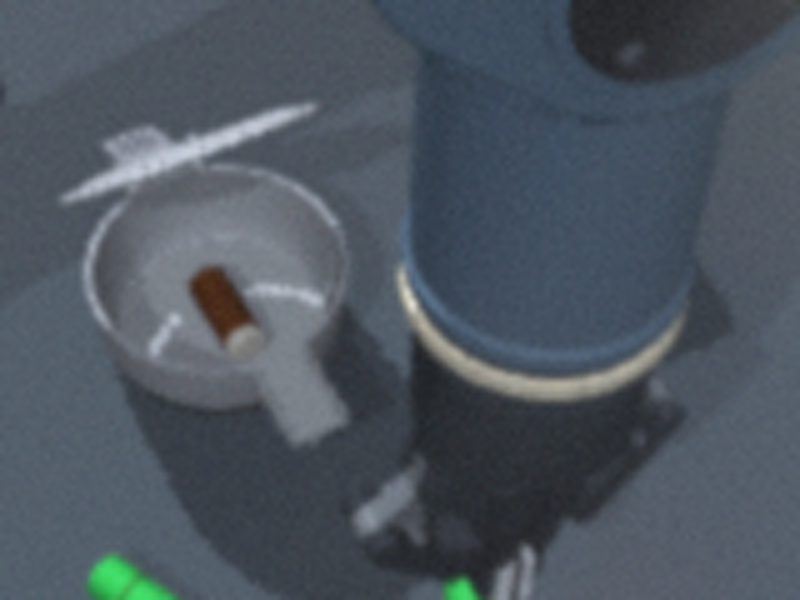

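The stub lies flat in the bowl: brown body at about (222,310) in the zoomed side view, lid still open. Now I'll go over to press the lid shut.

>>> {"fn": "move_arm", "kwargs": {"deltas": [0, -0.06, 0, 0, -0.03, -0.06, 0, 0, -0.06, 0, 0, 0, -0.06, 0, 0, 0, -0.06, 0, 0, 0, -0.06, 0, 0, 0, -0.06, 0, 0, 0, -0.06, 0, 0, 0, -0.03, 0, 0, 0, 0, 0, 0, 0]}}

```text
t: 10.75
tool_pos: [0.5561, 0.077, 0.2366]
tcp_rot: [-0.482, 0.528, -0.507, 0.482]
force: [0.8, -0.8, 0.1]
gripper_width: 0.0001
```

```bash
python3 -c "
from h import *
go(A(0.001,.033,.14))"
```

```text
t 10.75 p [0.5561 0.077  0.2366] ash [np.float64(-0.0098), np.float64(0.0754), np.float64(0.2366)] F [ 0.8 -0.8  0.1] w 0.0001 q [ 0.1   0.43 -0.45  1.71  0.18  1.06 -0.48]
xdeg -94.1 tool d mm [44.5 95.4 12.6] norm [0.0593 0.1273 0.0168]
```

>>> {"fn": "move_arm", "kwargs": {"deltas": [0.05, 0, 0.015, 0, 0, 0.03, 0, 0, 0, 0.04, 0, 0, 0, 0, 0, 0]}}

```text
t: 11.15
tool_pos: [0.5608, 0.0419, 0.1781]
tcp_rot: [-0.486, 0.527, -0.503, 0.483]
force: [-0.4, -0.1, -0.0]
gripper_width: 0.0001
```

```bash
python3 -c "
from h import *
go(A(0.001,.033,.12))"
```

```text
t 11.15 p [0.5608 0.0419 0.1781] ash [np.float64(-0.0023), np.float64(0.0408), np.float64(0.1781)] F [-0.4 -0.1 -0. ] w 0.0001 q [ 0.14  0.5  -0.43  1.78  0.22  0.94 -0.43]
xdeg -93.6 tool d mm [ 9.  57.9  4.8] norm [0.012  0.0771 0.0064]
```

>>> {"fn": "move_arm", "kwargs": {"deltas": [0.012, 0.03, 0.005, 0, 0, 0.03, 0, 0, 0, 0.015, 0, 0, 0, 0.015, 0, 0]}}

```text
t: 11.55
tool_pos: [0.5628, 0.0344, 0.1109]
tcp_rot: [-0.486, 0.526, -0.503, 0.483]
force: [0.6, 0.2, 1.4]
gripper_width: 0.0002
```

```bash
python3 -c "
from h import *
go(A(0.001,.03,.08))
im=camera('side'); cv2.imwrite('pics/side10.png',cv2.resize(im[130:290,220:460],(780,520)))"
```

```text
t 11.55 p [0.5628 0.0344 0.1109] ash [np.float64(0.0002), np.float64(0.0335), np.float64(0.1109)] F [0.6 0.2 1.4] w 0.0002 q [ 0.13  0.58 -0.4   1.85  0.27  0.79 -0.46]
xdeg -93.5 tool d mm [ 4.2 30.8  1.5] norm [0.0055 0.0411 0.002 ]
```

View pics/side10.png

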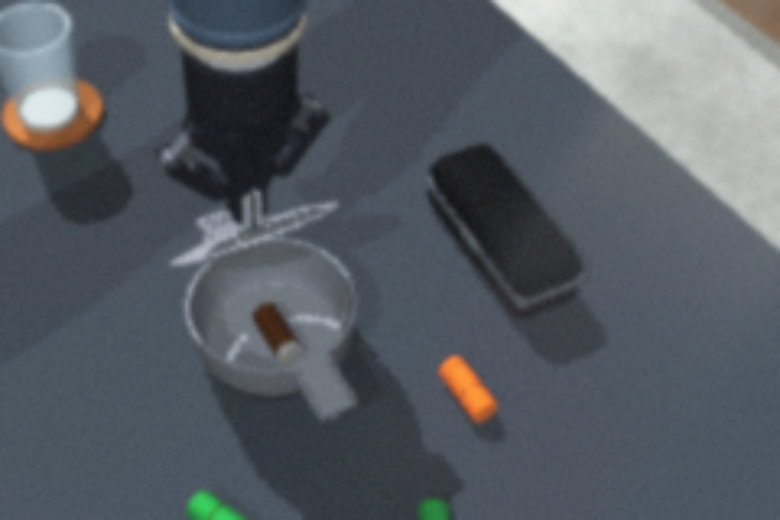

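Contact is just starting at 1.4 N. Pressing down gradually.

>>> {"fn": "move_arm", "kwargs": {"deltas": [0, 0.012, 0, 0, 0, 0.012, 0, 0, 0, 0.012, 0, 0]}}

```text
t: 11.9
tool_pos: [0.5629, 0.0358, 0.0829]
tcp_rot: [-0.485, 0.526, -0.504, 0.484]
force: [-0.4, -0.7, 2.0]
gripper_width: 0.0004
```

```bash
python3 -c "
from h import *
go(A(0.001,.03,.06))"
```

```text
t 11.9 p [0.5629 0.0358 0.0829] ash [np.float64(0.0002), np.float64(0.0349), np.float64(0.0829)] F [-0.4 -0.7  2. ] w 0.0004 q [ 0.12  0.62 -0.38  1.88  0.29  0.73 -0.48]
xdeg -93.4 tool d mm [ 5.4 22.8  1.3] norm [0.0072 0.0304 0.0017]
```

>>> {"fn": "move_arm", "kwargs": {"deltas": [0.006, 0.01, 0, 0, 0, 0.01, 0, 0]}}

```text
t: 12.1
tool_pos: [0.5624, 0.0314, 0.0668]
tcp_rot: [-0.485, 0.526, -0.504, 0.484]
force: [0.4, -1.3, 0.9]
gripper_width: -0.0001
```

>>> {"fn": "move_arm", "kwargs": {"deltas": [0, 0.004, 0, 0]}}

```text
t: 12.2
tool_pos: [0.562, 0.0312, 0.0629]
tcp_rot: [-0.486, 0.526, -0.504, 0.484]
force: [0.1, 0.4, 1.8]
gripper_width: 0.0001
```

>>> {"fn": "move_arm", "kwargs": {"deltas": [0, 0.003, 0, 0]}}

```text
t: 12.3
tool_pos: [0.5619, 0.031, 0.0602]
tcp_rot: [-0.486, 0.526, -0.504, 0.484]
force: [0.3, -0.5, 2.1]
gripper_width: 0.0001
```

>>> {"fn": "move_arm", "kwargs": {"deltas": [0, 0.002, 0, 0]}}

```text
t: 12.4
tool_pos: [0.5619, 0.0309, 0.0585]
tcp_rot: [-0.486, 0.526, -0.504, 0.484]
force: [1.3, -1.0, 1.6]
gripper_width: 0.0001
```

>>> {"fn": "move_arm", "kwargs": {"deltas": [0, 0.002, 0, 0]}}

```text
t: 12.5
tool_pos: [0.5621, 0.0308, 0.0574]
tcp_rot: [-0.486, 0.526, -0.504, 0.484]
force: [-4.8, -0.1, 23.7]
gripper_width: -0.0003
```

>>> {"fn": "move_arm", "kwargs": {"deltas": [0, 0.001, 0, 0]}}

```text
t: 12.6
tool_pos: [0.5621, 0.0308, 0.0575]
tcp_rot: [-0.486, 0.526, -0.504, 0.484]
force: [-3.9, -1.7, 14.7]
gripper_width: 0.0002
```

The force rose to 24 N at z = 57.4 mm, the height of the shut lid, so it is seated. Retracting and checking.

>>> {"fn": "move_arm", "kwargs": {"deltas": [0, -0.01, 0, 0, 0, -0.06, 0, 0, 0, -0.06, 0, 0, 0, -0.06, 0, 0, -0.06, 0, 0, 0, -0.06, 0, 0, 0, -0.06, 0, 0, 0, -0.06, 0, 0, 0, 0, 0, 0, 0]}}

```text
t: 13.5
tool_pos: [0.5773, 0.2128, 0.2136]
tcp_rot: [-0.482, 0.527, -0.505, 0.484]
force: [0.0, 0.3, 0.3]
gripper_width: 0.0004
```

```bash
python3 -c "
from h import *
st()
for n in('top','side'): 
  im=camera(n); cv2.imwrite(f'pics/{n}11.png',im[100:300,160:480].repeat(2,0).repeat(2,1)); cv2.imwrite(f'pics/{n}11full.png',im)
  a=cv2.imread(f'pics/{n}0.png'); sl=np.s_[190:260,265:345] if n=='top' else np.s_[180:250,270:335]
  print(n,'diff from start', np.abs(a[sl].astype(int)-im[sl]).mean())
"
```

```text
t 13.5 p [0.5773 0.2128 0.2136] ash [np.float64(0.0007), np.float64(0.2125), np.float64(0.2136)] F [0.  0.3 0.3] w 0.0004 q [-0.13  0.53 -0.45  1.61  0.22  1.06 -0.7 ]
top diff from start 12.502619047619048
side diff from start 17.92058608058608
```

View pics/side11.png

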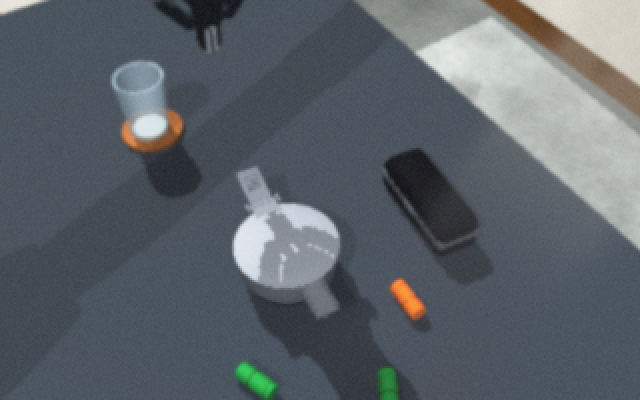

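View pics/top11.png

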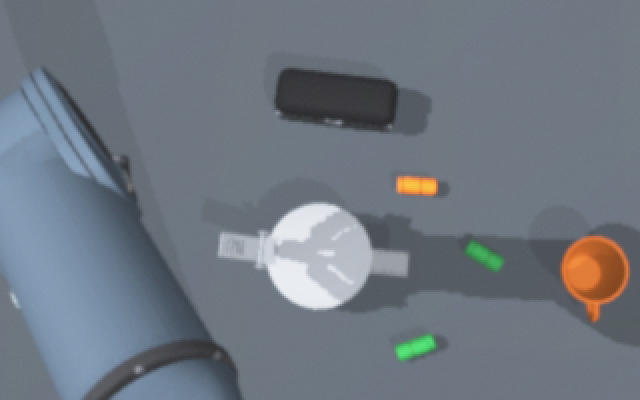

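Both views show the lid flat on the rim, the rest empty and the bystanders in place. The robot is clear. Handing in.

```bash
python3 -c "
from plant import *
print(finish_job())"
```

```text
the job is handed in; nothing more can be done
None
```

The job is done and handed in at about 13.6 s. With the fingers shut I pressed the thumb tab down to its stop, pushed the stub along the rest until it dropped into the bowl, then pressed the lid shut.

**Checks that looked good:**
- **Stub:** the side picture taken before shutting showed it lying flat near the middle of the bowl, with the lid still open.
- **Lid:** it met a firm stop at tool height 57.4 mm, with 24 N at the wrist. That matches the shut height, and both final pictures show it flat on the rim.
- **Surroundings:** the rest is empty. The tumbler, coaster, tea cup, sunglasses case and look-alikes look unmoved. The robot stands clear with the force reading at about zero.

**Weak points:**
- **Tab force:** at the tab's stop the wrist briefly read 66.6 N upward (about 68 N in all), close to the 70 N limit. My last steps there were too big. I only have readings at the end of each move, so I can't rule out a higher peak in between.
- **Camera agreement:** the two cameras disagreed by about 5 mm on where the tab and hinge are. I used a value between them.
- **Final stub position:** it can't be seen under the shut lid, so I am relying on the picture taken before shutting.
- **Image comparison:** a pixel comparison with the starting pictures proved nothing, because the arm's shadow lay across the lid.

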